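Set the tube-rack guide with its knurled thumbwheel

ROBOT

A 6-joint arm with a two-finger parallel gripper is mounted at the origin on the work surface. World frame = base frame: x ahead of the robot, y to its left, z up, the work surface at z = 0. Lengths are in m, angles in rad, forces in N, time in s.
With the tool pointing down it reaches from about 0.4 to 0.825 m from the base axis. Payload 7 kg.
Tool frame: the origin (TCP) lies midway between the tips of the shut fingers; the grasp point (between the pads) lies 19 mm behind it; z points along the fingers, y is the direction in which the jaws open and shut (so a half turn about z gives the same grasp; the last joint's range is limited). The gripper opens to 88 mm and grips with 3 to 60 N. Pads are 19 mm wide; open, the fingers measure 130 mm over their backs; the gripper's body (78 mm by 193 mm) begins 47 mm behind the grasp point.
Start: joints at [-0.966, 0.359, 0.012, 0, -1.224, -0.288], TCP at [0.21, -0.641, 0.227] pointing down, gripper open.
Joint ranges: [-3.07, 3.07], [-1.43, 2.12], [-1.02, 1.25], [-3.03, 1.67], [-3.05, -0], [-3.03, 3.03]. Speed limits (rad/s): [2.39, 2.39, 3.01, 3.14, 3.14, 3.14].

INTERFACE

Orientations are given as a rotation vector (axis times angle).
In Python, from station import ctrl gives the robot as it stands. The module is installed in compiled form; this text tells all that it offers.
- The arm moves only by the tool arm_command, never from a script. Its arguments are lists of equal length, an entry for each row: "linear": the shift along the tool's x, y, z in mm, a list of three; "dr": the turn, a rotation vector about the tool's x, y, z in rad, a list of three; "hand": the opening in per cent of the stroke, from 0 (shut) to 100 (fully open). In form: {"linear": [[dx, dy, dz], ...], "dr": [[wx, wy, wz], ...], "hand": [hand, ...]}. A call has 1 to 10 rows; each row is the pose to reach, as a shift and turn from the pose measured when the call began, along the tool's axes at that moment; what a row does not reach only later rows make up. A row lasts 1/10 s, in which the tool goes at most 50 mm and 8.59 degrees, less where a joint would pass 70% of its speed; a pose out of reach is approached as far as the arm can. A call with a gripper value outside its range is refused whole. The fingers move at their own pace and stop on an object; the grip force is fixed at half the most. Time passes only in rows, so rows that repeat a pose let the fingers close. It gives the time, the measured TCP pose, the force and the opening at its end, in the units of the state.
- ctrl.get_obs(): the state, without advancing time (a new reading comes with each control period).
- ctrl.read_camera(name): name is "scene" or "top"; returns (picture, depth): 480x640x3 uint8, red, green, blue; 480x640 float32, m along the optical axis (not along the pixel's ray), 0 where there is no reading.
- ctrl.camera_params(name): a dict with "intrinsics" (3x3 intrinsics, pixels), "position" and "orientation" of the camera in the world. Camera axes: x right, y down, z forward; pixel columns grow to the right and rows downward; lengths in m; the calibration is good to about 2 mm. A picture is of the moment at which its call begins. camera_params takes no time and is no camera call.
- ctrl.finish_job(): hands the job in, once; it reports no verdict.
The state is a dict: "clock": time; "qpos": joint angles; "qvel": joint speeds; "effort": joint torques, N m; "position": TCP position; "orientation": TCP orientation; "wrist_force": force on the tool from outside, world axes, zero at the start; "moment": the same for the moment, N m; "finger_gap": finger opening in m.
Only numpy, scipy, OpenCV 4.12 (cv2) and the standard library are available. Lean on these libraries where they do the work, as an engineer would, in place of code of your own. Each camera call takes 0.05 s, during which the arm holds its last target. There are 200 camera calls.

TASK

Roll the knurled thumbwheel of the rack guide under a fingertip, stroke by stroke, until the sliding fence has closed up so far that its pointer lines up with the black gauge mark on the white rider. Move the fence by the wheel only, not by touching the fence; nothing is to be picked up, and the specimen pot, the tube rack and the tip box stay where they stand. Finish with the hand clear of everything.

Things in the scene. Friction and masses are not known exactly. Their poses are not given: they have to be found in the camera images.
- guide: Fixed aluminium bed, 150 (x) by 340 (y) by 12 mm, spanning x -75 to 75, y -55 to 285 mm. Origin on the table right below the wheel; turned about the vertical by its yaw. Around the origin a grey open-topped housing, 94 (x) by 64 (y) mm, top 58 mm above the table; the wheel stands 24 mm out of it. A fixed fence stands at y 250 mm, top at 52 mm; the rider's rail runs along the +x edge.
- wheel_top (a point): Topmost point of the knurled steel wheel (60 mm diameter, 30 mm wide, axle level along the guide's y), mid-width, 82 mm above the table; it does not turn with the wheel. The wheel cannot be pushed down: a fingertip resting on it with 3 to 10 N and drawn along the guide's x rolls it (it needs about 1.5 N of drag) and slips if pressed too lightly.
- wheel (a joint): Turn of the wheel, 0 at the start. It grows as the top is drawn towards the guide's +x (away from the robot), which moves the fence to +y and closes the gap; drawing to -x opens it. 7 mm of fence per radian, that is 2.33 mm per 10 mm of rim travel. It takes several strokes and stays where it is left.
- fence: Sliding aluminium fence, 110 (x) by 12 (y) mm, top 52 mm above the table, moved along the guide's y by the wheel's screw; axes parallel to the guide's. Origin on the bed's top, mid-thickness, at guide y 115 mm at the start; a grey nut block reaches 33 mm from it towards the wheel. Travels up to 60 mm to +y, 20 mm to -y from there. Must not be touched.
- pointer (a point): Tip of the fence's dark pointer, a bar 4 mm wide that sticks out of the fence's far (+x) end towards the rider, 38 mm above the table, on the bar's centre line. Moves with the fence along the guide's y axis.
- gauge_mark (a point): Near (-x) end of the black line, 3 mm wide, across the top of the white rider (22 mm along y, 18 mm along x, top 38 mm above the table), which is fixed on the rail. The line runs along the guide's x axis, 14 to 34 mm to the +y side of the pointer at the start. The pointer lines up when it and this point have the same y in the guide's frame.
- pot: Loose white-capped specimen pot, 56 mm in diameter, 65 mm high, origin at the centre of its underside. To be left alone.
- tube_rack: Loose black tube rack with capped tubes, 190 (x) by 85 (y) mm, 101 mm high over the caps, origin at the centre of its underside. To be left alone.
- tip_box: Loose blue pipette-tip box with clear lid, 87 (x) by 122 (y) mm, 57 mm high, origin at the centre of its underside. To be left alone.

How it is judged:
At the end, for the whole second after the job is handed in: The pointer stands within 2.5 mm of the middle of the gauge mark, measured along the guide's y axis, and the fence is at rest (under 2 mm/s) (y of pointer in the frame of gauge_mark between -0.0025 and 0.0025 m and linear speed of fence below 0.002 m/s); the robot touches nothing.
It fails at once if the robot touches the sliding fence (more than 1 N) (contact force between any of the fingers, the arm and fence above 1 N).
It fails at once if the pot, the tube rack or the tip box is moved or lifted by more than 15 mm (distance of any of pot, tube_rack, tip_box from where it was at the start of the episode above 0.015 m).
It also fails if it takes over 51 s, if anything falls off the work surface, if the arm or the gripper's body presses on something with over 40 N, if the wrist force passes 120 N, or if a joint passes its speed limit or range.

## Working session

There is one attempt and no reset: what is moved stays moved. The work goes in short steps, Python scripts to look and compute and a tool call to move; the robot and the scene stay as the last step left them, time stands still between calls to the robot, and variables do not carry over. Pictures are saved under pics/ and viewed, about 8 in all and at most 12, crops included, and the job is handed in when it is done.

Besides the shell and the picture viewer there is one more tool, called after "Call:" as name(argument=value, ...) on one line, values as JSON. arm_command: Moves the arm, as the interface text tells. Its arguments: {"type":"object","properties":{"linear":{"type":"array"},"dr":{"type":"array"},"hand":{"type":"array"}},"required":["linear","dr","hand"]}

```bash
mkdir -p pics; cat > h.py <<'E'
import numpy as np, cv2
from scipy.spatial.transform import Rotation as R
from station import ctrl
def cam(n):
    p=ctrl.camera_params(n);K=np.array(p["intrinsics"]);o=np.array(p["orientation"])
    M=R.from_rotvec(o).as_matrix() if o.size==3 else (o if o.size==9 else R.from_quat(o).as_matrix())
    return K,np.array(p["position"]),M
def cloud(n,depth):
    K,t,M=cam(n);v,u=np.mgrid[:480,:640]
    c=np.stack([(u-K[0,2])/K[0,0]*depth,(v-K[1,2])/K[1,1]*depth,depth],-1)
    w=c@M.T+t; w[depth==0]=np.nan; return w
def at_z(n,px,z):
    K,t,M=cam(n);r=M@np.linalg.solve(K,[px[0],px[1],1.]);return t+r*(z-t[2])/r[2]
def proj(n,P):
    K,t,M=cam(n);c=K@(M.T@(np.array(P)-t));return c[:2]/c[2]
def shot(n,name):
    im,d=ctrl.read_camera(n);cv2.imwrite(f"pics/{name}.png",im[...,::-1]);np.savez(f"pics/{name}.npz",im=im,d=d);return im,d
E
python3 - <<'E'
from h import *
for n in("top","scene"):
    print({k:np.round(v,4) for k,v in ctrl.camera_params(n).items()}); shot(n,n+"0")
print(ctrl.get_obs())
E
```

```text
{'intrinsics': array([[440.984 ,   0.    , 312.6098],
       [  0.    , 440.984 , 234.3379],
       [  0.    ,   0.    ,   1.    ]]), 'position': array([0.3667, 0.037 , 1.0103]), 'orientation': array([-2.1385,  2.1599, -0.2245])}
{'intrinsics': array([[500.4716,   0.    , 319.6958],
       [  0.    , 500.4716, 239.8232],
       [  0.    ,   0.    ,   1.    ]]), 'position': array([ 1.2946, -0.0331,  0.5801]), 'orientation': array([-1.6665, -1.5263,  0.8759])}
{'clock': 0.1, 'qpos': array([-9.65909570e-01,  3.59360772e-01,  1.11497752e-02, -2.64850524e-04,
       -1.22406488e+00, -2.88108432e-01]), 'qvel': array([ 0.0012035 , -0.00045858,  0.00280653,  0.00147942,  0.00106113,
       -0.00027997]), 'effort': array([-1.21196972e-03, -5.84161341e+01,  2.93750435e+01,  7.01553896e+00,
        1.01589793e-02, -1.07077749e-04]), 'position': array([ 0.21010633, -0.64102721,  0.22569449]), 'orientation': array([ 4.95310955e-01, -3.10188065e+00, -2.26483526e-03]), 'wrist_force': array([ 0.29161219, -1.03168503, -0.4065374 ]), 'moment': array([-0.01062838, -0.00966241,  0.04341566]), 'finger_gap': 0.08777125559475839}
```

View pics/top0.png

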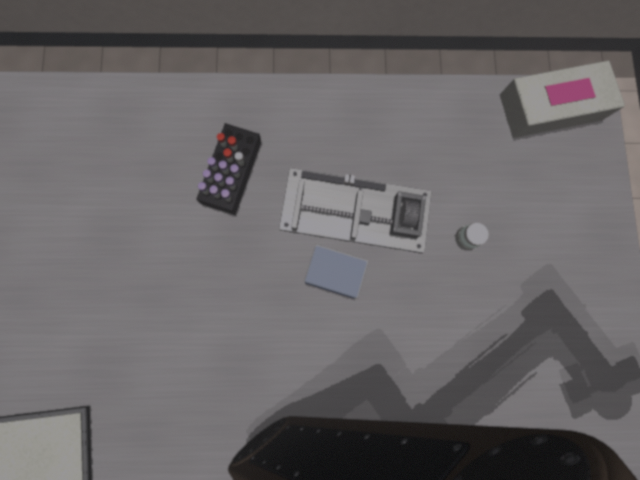

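View pics/scene0.png

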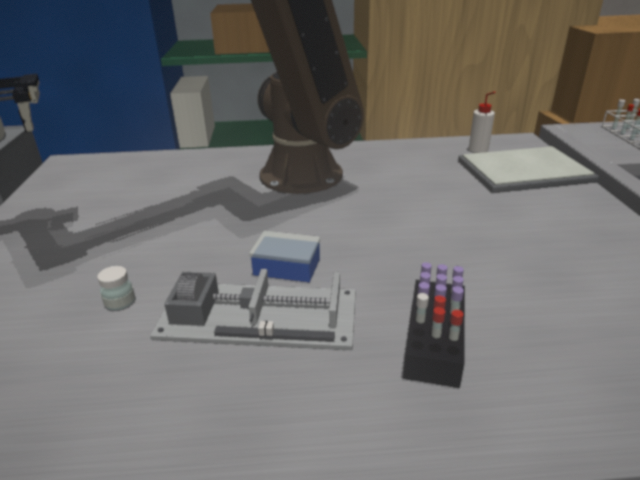

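Top view: wheel at about (410,212), fence at (358,215), rider at (349,180), pot at (473,236), tip box at (336,272). I'll fit the guide pose and enlarge the rider area.

```bash
python3 - <<'E'
from h import *
f=np.load("pics/top0.npz");w=cloud("top",f["d"])
im=f["im"]
# bed corner holes/corners initial from pixels at z=.012
C=[at_z("top",p,.012)[:2] for p in((290,169),(431,190),(425,252),(281,230))]
print(np.round(C,4), [np.linalg.norm(C[i]-C[(i+1)%4]) for i in range(4)])
z=w[...,2];m=np.zeros((480,640),np.uint8);m[160:262,275:437]=1
m&=((z>.007)&(z<.02)|(z>.02)).astype(np.uint8)
n,l,s,c=cv2.connectedComponentsWithStats(m);print(s)
for n_,zlo,zhi,box in(("wheel",.07,.1,(180,245,385,440)),("fence+",.042,.056,(160,262,275,375)),("housing",.05,.066,(180,245,385,440))):
    a=w[box[0]:box[1],box[2]:box[3]].reshape(-1,3);a=a[(a[:,2]>zlo)&(a[:,2]<zhi)]
    print(n_,len(a),a.mean(0),a[:,2].max(), cv2.minAreaRect(a[:,:2].astype(np.float32)*1000))
a=w[160:262,275:437].reshape(-1,3);a=a[(a[:,2]>.008)&(a[:,2]<.016)];print("bed",cv2.minAreaRect(a[:,:2].astype(np.float32)*1000),a[:,2].mean())
cv2.imwrite("pics/c1.png",cv2.resize(im[160:260,275:435,::-1],None,fx=5,fy=5,interpolation=cv2.INTER_CUBIC))
s=np.load("pics/scene0.npz")["im"]
cv2.imwrite("pics/c2.png",cv2.resize(s[260:350,150:283,::-1],None,fx=6,fy=6,interpolation=cv2.INTER_CUBIC))
E
```

```text
[[ 0.695   0.0493]
 [ 0.643  -0.2833]
 [ 0.4955 -0.2606]
 [ 0.5492  0.0706]] [np.float64(0.3366640394100719), np.float64(0.1492369509198695), np.float64(0.3354992669828067), np.float64(0.14740332498720296)]
[[     0      0    640    480 297588]
 [   279    168    152     85   9049]
 [   310    244     58     18    563]]
wheel 292 [ 0.57587031 -0.21543406  0.07824655] 0.08553311263089847 ((577.0134887695312, -216.0076904296875), (30.564327239990234, 49.85924530029297), 78.70509338378906)
fence+ 791 [ 0.55526441 -0.03773202  0.05194707] 0.05599972285650079 ((562.7996215820312, -34.75123596191406), (185.16796875, 164.52325439453125), 1.0064270496368408)
housing 720 [ 0.57473838 -0.21507876  0.05707966] 0.06592195069755591 ((577.6622924804688, -216.6148681640625), (65.57174682617188, 95.39775085449219), 80.77254486083984)
bed ((596.6752319335938, -103.75244140625), (340.0371398925781, 150.94903564453125), 80.30387115478516) 0.011444534990831699
```

View pics/c1.png

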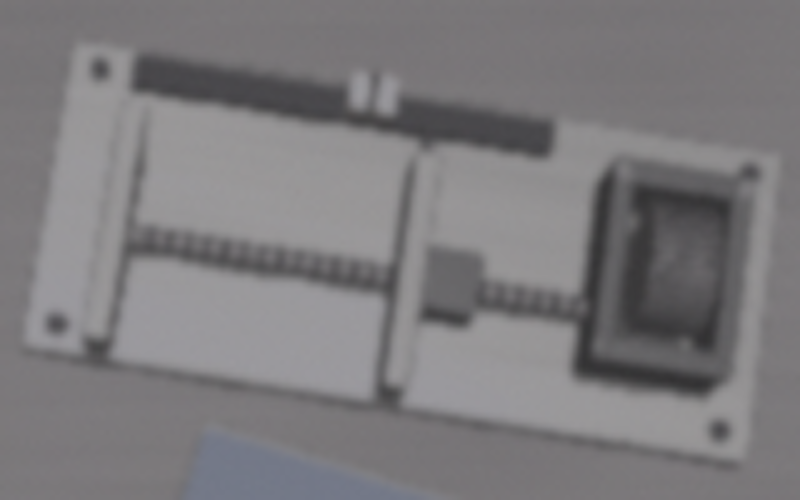

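View pics/c2.png

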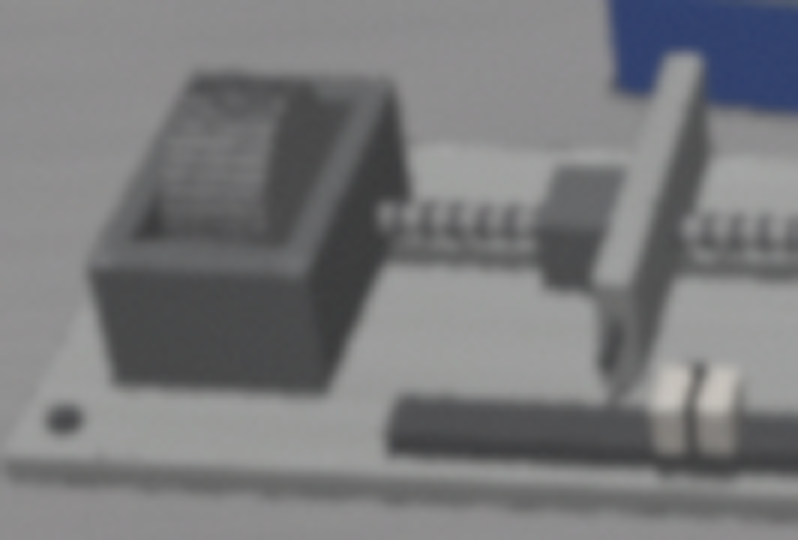

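The crops show the mark at c1 (373,93) and the pointer tip at c1 (427,147). In c2 they are at (697,368) and (619,393). The bed, housing and wheel fits agree: origin about (0.577,-0.217), yaw about -9.4°. Next I'll compute the gap and the first move.

```bash
cat >> h.py <<'E'
O=np.array([.5775,-.2168]);YAW=np.deg2rad(-9.4)
G=np.array([[np.cos(YAW),-np.sin(YAW)],[np.sin(YAW),np.cos(YAW)]])
def g(P): return np.r_[(G.T@(np.array(P)[:2]-O))*1000,P[2]*1000]
def world(gx,gy,z): return np.r_[O+G@np.array([gx,gy])/1000,z/1000]
TR=np.c_[np.r_[-G[:,1],0],np.r_[-G[:,0],0],[0,0,-1.]]
def move(gx,gy,z):
    o=ctrl.get_obs();M=R.from_rotvec(o["orientation"])
    print("lin",np.round(M.inv().apply(world(gx,gy,z)-o["position"])*1000,1),"dr",np.round((M.inv()*R.from_matrix(TR)).as_rotvec(),3),"tcp g",np.round(g(o["position"]),1),"F",np.round(o["wrist_force"],1),"t",o["clock"],"gap",o["finger_gap"])
E
python3 - <<'E'
from h import *
c1=lambda x,y:(275+(x+.5)/5-.5,160+(y+.5)/5-.5)
c2=lambda x,y:(150+(x+.5)/6-.5,260+(y+.5)/6-.5)
for n,p in(("top",c1(371,111)),("top",c1(376,77)),("top",c1(427,147)),("scene",c2(699,366)),("scene",c2(697,398)),("scene",c2(619,393))): print(n,g(at_z(n,p,.038)))
print("exp pointer px",proj("top",world(60,115,38)),proj("scene",world(60,115,38)),"wheel",proj("top",world(0,0,82)))
move(-15,0,105)
E
```

```text
top [ 55.79537561 142.28098848  38.        ]
top [ 72.22099473 142.21538324  38.        ]
top [ 43.02611996 114.55282596  38.        ]
scene [ 58.05901295 143.48839519  38.        ]
scene [ 71.03036039 145.29209697  38.        ]
scene [ 70.38795472 123.75587023  38.        ]
exp pointer px [360.78125698 181.90440433] [248.78164124 320.63523788] wheel [412.2273114  210.58994109]
lin [-468.   295.5  121. ] dr [ 1.00e-03  1.00e-03 -1.09e+00] tcp g [-293.2 -478.5  225.7] F [ 0.3 -1.  -0.4] t 0.1 gap 0.08777125559475839
```

Call:
arm_command(linear=[[-468, 295, 100], [-468, 295, 100], [-468, 295, 100], [-468, 295, 100], [-468, 295, 100], [-468, 295, 100], [-468, 295, 100], [-468, 295, 100], [-468, 295, 100], [-468, 295, 100]], dr=[[0, 0, -1.09], [0, 0, -1.09], [0, 0, -1.09], [0, 0, -1.09], [0, 0, -1.09], [0, 0, -1.09], [0, 0, -1.09], [0, 0, -1.09], [0, 0, -1.09], [0, 0, -1.09]], hand=[0, 0, 0, 0, 0, 0, 0, 0, 0, 0])

```text
clock: 1.1
position: [0.5246, -0.2603, 0.1369]
orientation: [-2.032, 2.396, 0.002]
wrist_force: [1.0, -0.1, 0.4]
finger_gap: 0.0133
```

```bash
python3 -c "
from h import *
move(-15,0,92)"
```

```text
lin [-51.5 -30.2  44.9] dr [0.001 0.001 0.   ] tcp g [-45.1 -51.6 136.9] F [ 1.  -0.1  0.4] t 1.1 gap 0.013349505194028468
```

Call:
arm_command(linear=[[-51, -30, 30], [-51, -30, 45], [-51, -30, 48], [-51, -30, 50], [-51, -30, 51], [-51, -30, 51]], dr=[[0, 0, 0], [0, 0, 0], [0, 0, 0], [0, 0, 0], [0, 0, 0], [0, 0, 0]], hand=[0, 0, 0, 0, 0, 0])

```text
clock: 1.7
position: [0.5623, -0.2158, 0.0867]
orientation: [-2.03, 2.396, 0.001]
wrist_force: [0.3, 0.0, 0.1]
finger_gap: 0.0005
```

```bash
python3 -c "
from h import *
move(-15,0,83)
shot('scene','s1')"
```

```text
lin [-1.5 -0.2  3.7] dr [-0.     0.001 -0.001] tcp g [-15.2  -1.5  86.7] F [0.3 0.  0.1] t 1.7 gap 0.0005064985008517976
```

View pics/s1.png

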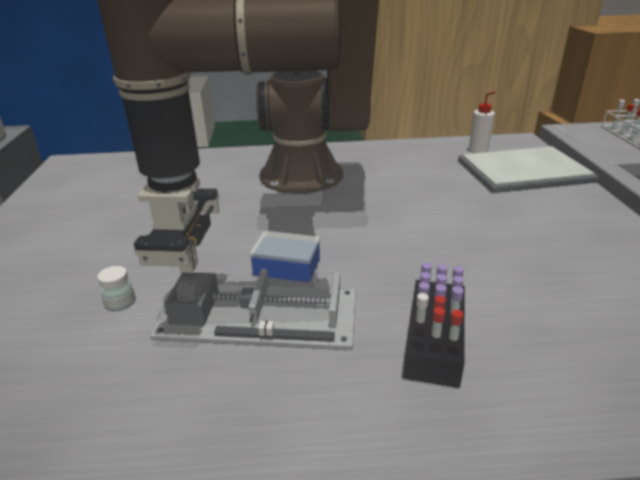

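Fingertip at about (187,268), over the near side of the wheel, clear of the fence. Now lowering in small steps to feel for contact.

Call:
arm_command(linear=[[-1, 0, 3], [-1, 0, 5], [-1, 0, 6]], dr=[[0, 0, 0], [0, 0, 0], [0, 0, 0]], hand=[0, 0, 0])

```text
clock: 2.05
position: [0.5626, -0.2152, 0.0814]
orientation: [-2.03, 2.396, -0.0]
wrist_force: [-3.8, 0.2, 10.1]
finger_gap: 0.0007
```

Call:
arm_command(linear=[[0, -4, 0.3], [0, -8, 0.3], [0, -12, 0.3]], dr=[[0, 0, 0], [0, 0, 0], [0, 0, 0]], hand=[0, 0, 0])

```text
clock: 2.35
position: [0.5751, -0.2175, 0.0822]
orientation: [-2.03, 2.395, -0.002]
wrist_force: [-2.3, 1.3, 8.2]
finger_gap: 0.0006
```

Call:
arm_command(linear=[[0, -5, 0.9], [0, -10, 0.9], [0, -15, 0.9], [0, -18, 0.9]], dr=[[0, 0, 0], [0, 0, 0], [0, 0, 0], [0, 0, 0]], hand=[0, 0, 0, 0])

```text
clock: 2.75
position: [0.5936, -0.2207, 0.0816]
orientation: [-2.03, 2.395, -0.003]
wrist_force: [-0.9, 0.5, 3.5]
finger_gap: 0.0004
```

```bash
python3 - <<'E'
from h import *
move(-15,0,82)
im,d=shot('scene','s2'); im2,_=shot('top','t2')
a=cv2.resize(im[290:345,200:300,::-1],None,fx=6,fy=6,interpolation=cv2.INTER_CUBIC)
b=np.load('pics/scene0.npz')['im']; b=cv2.resize(b[290:345,200:300,::-1],None,fx=6,fy=6,interpolation=cv2.INTER_CUBIC)
b=b[:270];a=a[:330]
cv2.imwrite('pics/c3.png',np.vstack([b,a]))
E
```

```text
lin [-1.2 31.5 -0.5] dr [-0.003  0.    -0.001] tcp g [16.5 -1.2 81.6] F [-0.9  0.5  3.5] t 2.75 gap 0.0003750441258499391
```

View pics/c3.png

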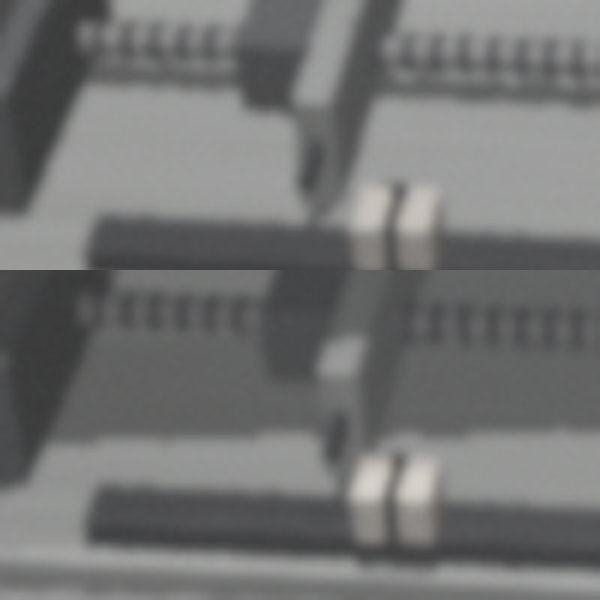

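Wheel drives the fence: it moved about 6.5 mm, and in the crop the pointer went from (318,210) to about (345,475), with the mark at (398,460). Second stroke.

Call:
arm_command(linear=[[-1, 0, -6], [-1, 33, -6], [-1, 33, -6], [-1, 33, -1], [-1, 33, 0.6], [-1, 28, 0.6], [-1, 22, 0.6], [-1, 16, 0.6], [-1, 11, 0.6]], dr=[[0, 0, 0], [0, 0, 0], [0, 0, 0], [0, 0, 0], [0, 0, 0], [0, 0, 0], [0, 0, 0], [0, 0, 0], [0, 0, 0]], hand=[0, 0, 0, 0, 0, 0, 0, 0, 0])

```text
clock: 3.75
position: [0.5849, -0.2183, 0.082]
orientation: [-2.03, 2.393, -0.007]
wrist_force: [-0.9, -0.6, 7.2]
finger_gap: 0.0006
```

Call:
arm_command(linear=[[0, -5, 0.9], [0, -10, 0.9]], dr=[[0, 0, 0], [0, 0, 0]], hand=[0, 0])

```text
clock: 3.95
position: [0.596, -0.2202, 0.0815]
orientation: [-2.03, 2.393, -0.008]
wrist_force: [0.4, 0.2, 1.0]
finger_gap: 0.0003
```

```bash
cat >> h.py <<'E'
def fence(f):
    w=cloud("scene",np.load(f)["d"]).reshape(-1,3);w=w[np.isfinite(w[:,0])]
    q=np.c_[(w[:,:2]-O)@G*1000,w[:,2]*1000]
    a=q[(abs(q[:,0])<50)&(q[:,1]>95)&(q[:,1]<190)&(q[:,2]>47)&(q[:,2]<57)]
    b=q[(abs(q[:,0])<60)&(q[:,1]>235)&(q[:,1]<265)&(q[:,2]>47)&(q[:,2]<57)]
    print(f,"fence gy",np.median(a[:,1]),len(a),"fixed gy",np.median(b[:,1]),"diff",np.median(a[:,1])-np.median(b[:,1])+250)
E
python3 - <<'E'
from h import *
move(-17,0,82)
shot('scene','s3')
for n in('scene0','s1','s2','s3'): fence(f'pics/{n}.npz')
E
```

```text
lin [-0.4 35.8 -0.8] dr [-0.007 -0.001  0.001] tcp g [18.8 -0.4 81.5] F [0.4 0.2 1. ] t 3.95 gap 0.0002964222279859472
pics/scene0.npz fence gy 116.87993394194177 245 fixed gy 251.14883285939393 diff 115.73110108254784
pics/s1.npz fence gy 116.94646459811972 246 fixed gy 251.2280467098768 diff 115.71841788824293
pics/s2.npz fence gy 124.10969686380945 244 fixed gy 251.14925699882858 diff 122.96043986498087
pics/s3.npz fence gy 131.90037740571455 250 fixed gy 251.1870457405251 diff 130.71333166518946
```

Depth on the fence top shows 7.2 mm after stroke 1 and 15.0 mm after stroke 2, so about 12 mm remains. Third stroke.

Call:
arm_command(linear=[[0, 0, -6], [0, 35, -6], [0, 35, -6], [0, 35, -1], [0, 35, 0.6], [0, 30, 0.6], [0, 24, 0.6], [0, 18, 0.6], [0, 12, 0.6]], dr=[[0, 0, 0], [-0.006, 0, 0], [-0.006, 0, 0], [-0.006, 0, 0], [-0.006, 0, 0], [-0.006, 0, 0], [-0.006, 0, 0], [-0.006, 0, 0], [-0.006, 0, 0]], hand=[0, 0, 0, 0, 0, 0, 0, 0, 0])

```text
clock: 4.9
position: [0.5866, -0.2188, 0.0818]
orientation: [-2.033, 2.394, -0.005]
wrist_force: [-1.9, 0.2, 7.2]
finger_gap: 0.0005
```

Call:
arm_command(linear=[[0, -5, 0.9], [0, -9, 0.9], [0, -9, 0.9], [0, -9, -10], [0, 20, -20]], dr=[[0, 0, 0], [0, 0, 0], [0, 0, 0], [0, 0, 0], [0, 0, 0]], hand=[0, 0, 0, 0, 0])

```text
clock: 5.4
position: [0.5684, -0.2158, 0.1014]
orientation: [-2.034, 2.394, -0.005]
wrist_force: [-1.7, 0.6, -0.3]
finger_gap: 0.0005
```

```bash
python3 - <<'E'
from h import *
move(-16,0,82)
im,_=shot('scene','s4'); t,_=shot('top','t4')
fence('pics/s4.npz')
a=cv2.resize(im[300:345,225:300,::-1],None,fx=8,fy=8,interpolation=cv2.INTER_CUBIC)[:300]
b=cv2.resize(t[165:202,330:405,::-1],None,fx=8,fy=8,interpolation=cv2.INTER_CUBIC)
cv2.imwrite('pics/c4.png',np.vstack([a,b]))
E
```

```text
lin [-0.5  6.9 19.4] dr [-0.003 -0.002  0.002] tcp g [ -9.1  -0.4 101.4] F [-1.7  0.6 -0.3] t 5.4 gap 0.000506335849746081
pics/s4.npz fence gy 139.6332834599134 241 fixed gy 251.15607432030268 diff 138.47720913961072
```

View pics/c4.png

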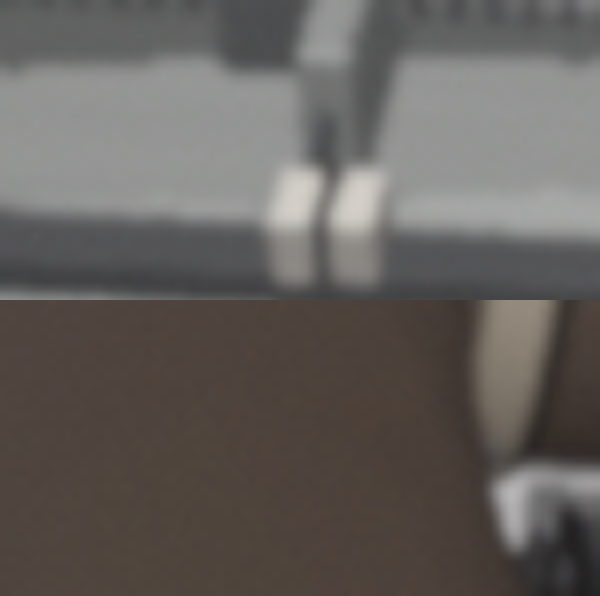

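Crop c4: pointer bar around (325,135), mark line top end around (333,168), so it is close. The arm blocks the top view. I'll measure the dark line and the bar by sub-pixel minima per row.

```bash
python3 - <<'E'
from h import *
def dark(n,f,z,gxs,lo,hi):
    I=cv2.GaussianBlur(cv2.cvtColor(np.load(f"pics/{f}.npz")["im"],cv2.COLOR_RGB2GRAY).astype(np.float32),(0,0),.6)
    gy=np.arange(lo,hi,.25)
    for gx in gxs:
        P=np.array([proj(n,world(gx,y,z)) for y in gy],np.float32)
        p=cv2.remap(I,P[:,:1],P[:,1:],cv2.INTER_CUBIC).ravel()
        i=p.argmin(); s=slice(max(i-14,0),i+15); wt=np.clip(np.percentile(p[s],70)-p[s],0,None)
        print(f,n,"gx",gx,"min",gy[i],"cen",round(float((wt*gy[s]).sum()/wt.sum()),2),"depth",round(float(p.max()-p.min())))
print("mark");dark("scene","s4",38,(60,63,66,69,72),136,150)
dark("scene","scene0",38,(60,63,66,69,72),136,150);dark("top","top0",38,(58,61,64,67,70,73),135,149)
print("pointer now");dark("scene","s4",38,(46,49,52,55,58),130,148)
print("pointer start");dark("scene","scene0",38,(52,55,58,61,64,67),108,126)
dark("top","top0",38,(52,55,58),108,122)
E
```

```text
mark
s4 scene gx 60 min 143.75 cen 143.67 depth 76
s4 scene gx 63 min 144.0 cen 144.03 depth 76
s4 scene gx 66 min 144.0 cen 144.03 depth 70
s4 scene gx 69 min 144.0 cen 143.86 depth 69
s4 scene gx 72 min 143.75 cen 143.8 depth 69
scene0 scene gx 60 min 143.75 cen 143.73 depth 67
scene0 scene gx 63 min 144.0 cen 144.04 depth 71
scene0 scene gx 66 min 144.0 cen 144.04 depth 66
scene0 scene gx 69 min 144.0 cen 143.87 depth 65
scene0 scene gx 72 min 143.75 cen 143.82 depth 65
top0 top gx 58 min 142.5 cen 142.63 depth 29
top0 top gx 61 min 142.5 cen 142.62 depth 29
top0 top gx 64 min 142.5 cen 142.44 depth 31
top0 top gx 67 min 142.5 cen 142.39 depth 33
top0 top gx 70 min 142.5 cen 142.44 depth 35
top0 top gx 73 min 142.75 cen 142.62 depth 27
pointer now
s4 scene gx 46 min 140.25 cen 140.09 depth 62
s4 scene gx 49 min 140.5 cen 140.49 depth 65
s4 scene gx 52 min 140.75 cen 140.89 depth 66
s4 scene gx 55 min 141.75 cen 141.79 depth 66
s4 scene gx 58 min 143.25 cen 143.14 depth 71
pointer start
scene0 scene gx 52 min 118.25 cen 118.44 depth 79
scene0 scene gx 55 min 118.5 cen 118.53 depth 81
scene0 scene gx 58 min 118.75 cen 118.77 depth 79
scene0 scene gx 61 min 119.5 cen 119.61 depth 68
scene0 scene gx 64 min 121.5 cen 121.91 depth 54
scene0 scene gx 67 min 123.75 cen 123.52 depth 52
top0 top gx 52 min 118.5 cen 119.29 depth 2
top0 top gx 55 min 120.0 cen 120.22 depth 1
top0 top gx 58 min 117.0 cen 117.59 depth 1
```

```bash
python3 - <<'E'
from h import *
w=cloud("top",np.load("pics/top0.npz")["d"]).reshape(-1,3);w=w[np.isfinite(w[:,0])]
q=np.c_[(w[:,:2]-O)@G*1000,w[:,2]*1000]
for gx in(-40,-20,0,20,40):
  r=[]
  for c in(115,250):
    a=q[(abs(q[:,0]-gx)<12)&(abs(q[:,1]-c)<14)&(q[:,2]>46)&(q[:,2]<57)][:,1]
    r+=[round(float(np.mean(a)),2),round(float((a.min()+a.max())/2),2),len(a)]
  print(gx,r)
# rider (top ~38) white extents in top and scene
for n,f in(("top","top0"),("scene","s4")):
  I=cv2.cvtColor(np.load(f"pics/{f}.npz")["im"],cv2.COLOR_RGB2GRAY).astype(np.float32);gy=np.arange(122,165,.25)
  for z,gx in((38,62),(38,66),(38,70)):
    P=np.array([proj(n,world(gx,y,z)) for y in gy],np.float32);p=cv2.remap(I,P[:,:1],P[:,1:],1).ravel()
    h=gy[p>(p.max()+np.median(p[:20]))/2];print(n,gx,"rider",h.min(),h.max(),h.min()/2+h.max()/2)
# bed edges / fence edges in grayscale, top
I=cv2.cvtColor(np.load("pics/top0.npz")["im"],cv2.COLOR_RGB2GRAY).astype(np.float32)
for z,gx,lo,hi in((12,50,270,300),(12,-50,270,300),(12,50,-70,-40),(12,-50,-70,-40),(52,30,235,265),(52,-30,235,265),(52,30,100,130),(52,-30,100,130)):
    gy=np.arange(lo,hi,.25);P=np.array([proj("top",world(gx,y,z)) for y in gy],np.float32);p=cv2.remap(I,P[:,:1],P[:,1:],1).ravel();d=np.gradient(cv2.GaussianBlur(p[:,None],(1,9),0).ravel())
    print(z,gx,"rise",gy[d.argmax()],"fall",gy[d.argmin()],round(float(d.max()),1),round(float(d.min()),1))
E
```

```text
-40 [115.4, 115.23, 57, 250.06, 250.12, 59]
-20 [115.37, 114.93, 59, 249.7, 249.79, 57]
0 [115.22, 115.07, 57, 249.76, 249.71, 56]
20 [115.39, 115.02, 57, 249.49, 249.69, 54]
40 [114.97, 114.96, 21, 249.5, 249.7, 19]
top 62 rider 131.25 153.25 142.25
top 66 rider 132.0 153.25 142.625
top 70 rider 131.75 153.0 142.375
scene 62 rider 133.25 154.25 143.75
scene 66 rider 133.5 154.0 143.75
scene 70 rider 133.75 154.0 143.875Traceback (most recent call last):
  File "<stdin>", line 19, in <module>
  File "h.py", line 15, in proj
    K,t,M=cam(n);c=K@(M.T@(np.array(P)-t));return c[:2]/c[2]
          ~~~^^^
  File "h.py", line 5, in cam
    p=ctrl.camera_params(n);K=np.array(p["intrinsics"]);o=np.array(p["orientation"])
ValueError: time passes only in moves, steps and waits
```

Mark at gy ≈142.5 (top 142.6 after bias, scene 142.4 after bias). The fence is now at ≈137.75, so about 4.8 mm of travel or a 21 mm stroke remains.

Call:
arm_command(linear=[[0, 1, 15], [0, 1, 19], [0, 1, 20.5], [0, 1, 20.5], [0, -4, 20.5], [0, -9, 20.5], [0, -14, 20.5], [0, -18, 20.5], [0, -20, 20.5], [0, -20, 20.5]], dr=[[0, 0, 0], [0, 0, 0], [0, 0, 0], [0, 0, 0], [0, 0, 0], [0, 0, 0], [0, 0, 0], [0, 0, 0], [0, 0, 0], [0, 0, 0]], hand=[0, 0, 0, 0, 0, 0, 0, 0, 0, 0])

```text
clock: 6.5
position: [0.5846, -0.2185, 0.0824]
orientation: [-2.032, 2.394, -0.004]
wrist_force: [-0.3, -0.6, 0.1]
finger_gap: 0.0005
```

```bash
python3 - <<'E'
from h import *
move(0,0,82)
shot('scene','s5');fence('pics/s5.npz')
E
```

```text
lin [-0.5  7.2  0.3] dr [-0.002 -0.001  0.001] tcp g [ 7.2 -0.5 82.4] F [-0.3 -0.6  0.1] t 6.5 gap 0.00046445999512386706
pics/s5.npz fence gy 139.3595284018968 248 fixed gy 251.20931476012476 diff 138.15021364177204
```

That stroke made no contact (force about 0.1 N) and the fence didn't move. I'll go back and press first, then check the force.

Call:
arm_command(linear=[[0, 0, -4], [0, 18, -4], [0, 18, -4], [0, 18, 0], [0, 18, 1.2], [0, 18, 1.2]], dr=[[0, 0, 0], [0, 0, 0], [0, 0, 0], [0, 0, 0], [0, 0, 0], [0, 0, 0]], hand=[0, 0, 0, 0, 0, 0])

```text
clock: 7.15
position: [0.5671, -0.2156, 0.0814]
orientation: [-2.032, 2.394, -0.004]
wrist_force: [-0.3, 1.1, 5.6]
finger_gap: 0.0008
```

Call:
arm_command(linear=[[0, -4, 0.5], [0, -9, 0.6], [0, -14, 0.6], [0, -18, 0.6], [0, -21, 0.6], [0, -21, 0.6]], dr=[[0, 0, 0], [0, 0, 0], [0, 0, 0], [0, 0, 0], [0, 0, 0], [0, 0, 0]], hand=[0, 0, 0, 0, 0, 0])

```text
clock: 7.75
position: [0.5889, -0.2194, 0.0814]
orientation: [-2.032, 2.393, -0.006]
wrist_force: [-0.3, 0.5, 6.3]
finger_gap: 0.0004
```

```bash
python3 - <<'E'
from h import *
move(0,0,82)
shot('scene','s6');fence('pics/s6.npz')
E
```

```text
lin [-0.7 11.7 -0.6] dr [-0.004 -0.001  0.001] tcp g [11.7 -0.7 81.4] F [-0.3  0.5  6.3] t 7.75 gap 0.0004002710169196974
pics/s6.npz fence gy 144.53584378280846 241 fixed gy 251.13445280267572 diff 143.40139098013273
```

Fence moved 27.7 mm in total, to ≈142.7. Lifting straight up, then clearing the view.

Call:
arm_command(linear=[[0, 0, -5], [0, 0, -25], [0, 0, -60], [0, 0, -100], [50, 40, -120], [100, 80, -120], [150, 120, -120], [200, 160, -120], [250, 170, -120], [280, 170, -120]], dr=[[0, 0, 0], [0, 0, 0], [0, 0, 0], [0, 0, 0], [0, 0, 0], [0, 0, 0], [0, 0, 0], [0, 0, 0], [0, 0, 0], [0, 0, 0]], hand=[0, 0, 0, 0, 0, 0, 0, 0, 0, 0])

```text
clock: 8.8
position: [0.3889, -0.4379, 0.2018]
orientation: [-2.033, 2.392, -0.007]
wrist_force: [1.9, -0.3, -0.1]
finger_gap: 0.0006
```

```bash
python3 - <<'E'
from h import *
im,_=shot('scene','s7'); t,_=shot('top','t7')
fence('pics/s7.npz')
w=cloud("top",np.load("pics/t7.npz")["d"]).reshape(-1,3);w=w[np.isfinite(w[:,0])]
q=np.c_[(w[:,:2]-O)@G*1000,w[:,2]*1000]
a=q[(abs(q[:,0])<50)&(abs(q[:,1]-142)<14)&(q[:,2]>46)&(q[:,2]<57)][:,1];print("top fence",len(a),a.mean() if len(a) else 0)
a=cv2.resize(im[300:345,225:300,::-1],None,fx=8,fy=8,interpolation=cv2.INTER_CUBIC)[:300]
b=cv2.resize(t[168:203,310:385,::-1],None,fx=8,fy=8,interpolation=cv2.INTER_CUBIC)
cv2.imwrite('pics/c7.png',np.vstack([a,b]))
E
```

```text
pics/s7.npz fence gy 144.59416455240836 245 fixed gy 251.2311040793137 diff 143.36306047309466
top fence 207 143.1409031651437
```

View pics/c7.png

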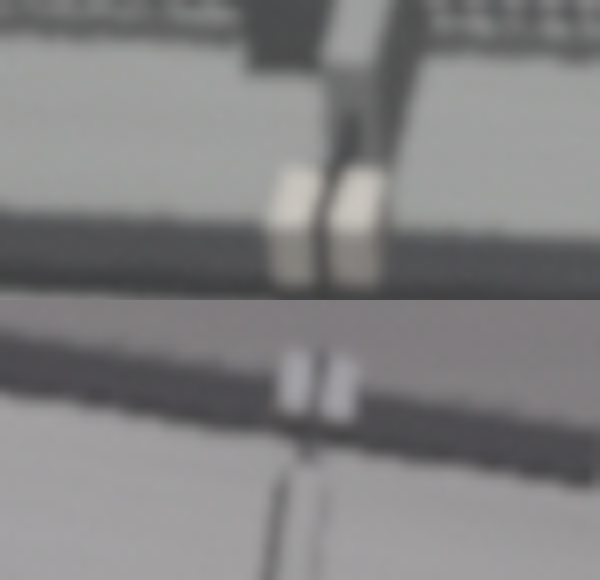

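Crop c7: in the top view the pointer at (310,455) lies on the extension of the mark line (320,350)-(312,415). In the scene view the pointer is at (350,135) and the line end at (334,168). One numeric cross-check before handing in.

```bash
python3 - <<'E'
from h import *
K=cam("top")
I=cv2.cvtColor(np.load("pics/t7.npz")["im"],cv2.COLOR_RGB2GRAY).astype(np.float32);gy=np.arange(132,153,.25)
for gx in(46,48,50,52,54,56,60,63,66,69,72):
    P=np.array([proj("top",world(gx,y,38)) for y in gy],np.float32);p=cv2.remap(I,P[:,:1],P[:,1:],cv2.INTER_CUBIC).ravel()
    m=abs(gy-142.5)<4.5;w=np.clip(np.percentile(p[m],70)-p[m],0,None)
    print(gx,"min",gy[m][p[m].argmin()],"cen",round(float((w*gy[m]).sum()/w.sum()),2),"depth",round(float(p[m].max()-p[m].min())))
for f in("top0","t7"):
    w=cloud("top",np.load(f"pics/{f}.npz")["d"]).reshape(-1,3);w=w[np.isfinite(w[:,0])];q=np.c_[(w[:,:2]-O)@G*1000,w[:,2]*1000]
    for c in(115,142.7,250):
        a=q[(abs(q[:,0])<45)&(abs(q[:,1]-c)<10)&(q[:,2]>46)&(q[:,2]<57)];print(f,c,len(a),a.mean(0) if len(a) else '')
o=ctrl.get_obs();print(o["wrist_force"],o["position"],o["clock"])
E
```

```text
46 min 143.0 cen 142.91 depth 18
48 min 144.25 cen 143.76 depth 9
50 min 145.25 cen 144.65 depth 4
52 min 144.75 cen 144.44 depth 5
54 min 142.5 cen 143.12 depth 15
56 min 142.75 cen 142.72 depth 26
60 min 142.75 cen 142.67 depth 34
63 min 142.5 cen 142.44 depth 33
66 min 142.25 cen 142.34 depth 36
69 min 142.5 cen 142.41 depth 41
72 min 142.5 cen 142.54 depth 36
top0 115 197 [ -4.95147048 115.29639352  50.91484433]
top0 142.7 0 
top0 250 192 [ -4.8947896  249.72085342  50.9598876 ]
t7 115 0 
t7 142.7 194 [ -3.96737797 143.10459086  51.01367701]
t7 250 193 [ -4.23266375 249.71041435  50.9230604 ]
[-0.02129633  0.33881862 -0.44473174] [ 0.3876131  -0.44095904  0.20091657] 8.9
```

```bash
python3 -c "
from h import *
print(ctrl.finish_job())"
```

```text
the job is handed in; nothing more can be done
None
```

I rolled the thumbwheel with the shut fingertips in four working strokes, then lifted clear and handed the job in at about 8.9 s; no verdict was reported. By my measurements the pointer stands about 0.2–0.5 mm past the gauge mark, against the 2.5 mm allowed.

- **Failed stroke:** One extra stroke missed the wheel. The force read about 0.1 N and the fence did not move, so I repeated it after pressing down first.
- **Fence position:** Depth gave 27.7 mm of fence travel from the scene camera and 27.8 mm from the top camera, so the pointer is at guide y of about 142.7–142.8 mm. I measured the mark at about 142.4–142.7 mm.
- **Disagreement:** In the scene picture the dark pointer looks about 2 mm to the +y side of the mark line. The same +1 to 2 mm offset showed at the start, when the pointer position was known, so I put it down to shading. The top view puts the pointer in line with the mark.
- **Hand and other objects:** The hand finished at about (0.39, -0.44, 0.20) m with a wrist force under 0.6 N. It was always above the fence and the loose objects, but I did not re-measure where the pot, tube rack and tip box stand.

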